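# Press the proud dowel home

### The arm

A 6-joint arm with a two-finger parallel gripper is mounted at the origin on the work surface. World frame = base frame: x ahead of the robot, y to its left, z up, the work surface at z = 0. Lengths are in m, angles in rad, forces in N, time in s.
With the tool pointing down it reaches from about 0.325 to 0.775 m from the base axis. Payload 9.3 kg.
Tool frame: the origin (TCP) lies midway between the tips of the shut fingers; the grasp point (between the pads) lies 19 mm behind it; z points along the fingers, y is the direction in which the jaws open and shut (so a half turn about z gives the same grasp; the last joint's range is limited). The gripper opens to 85 mm and grips with 20 to 120 N. Pads are 22 mm wide; open, the fingers measure 114 mm over their backs; the gripper's body (76 mm by 85 mm) begins 54 mm behind the grasp point. The pads swing forward as they close: fully open they stand 13 mm farther back than shut.
Start: joints at [-1.264, 0.259, 0.021, 1.334, 0, 1.418], TCP at [0.244, -0.493, 0.231] pointing down, gripper open.
Joint ranges: [-3.04, 3.04], [-0.91, 1.82], [-1.04, 1.36], [-1.92, 1.95], [-1.52, 1.45], [-3.14, 3.14]. Speed limits (rad/s): [2.22, 2.22, 2.79, 3.14, 3.14, 3.14].

### API

Orientations are given as a unit quaternion [x, y, z, w].
In Python, from plant import bot gives the robot as it stands.
- The arm moves only by the tool play_rows, never from a script. Its argument "targets" is a list of rows, each a list of 3 entries, a list of its own where there are three numbers: the turn, a rotation vector about the world's x, y, z in degrees, then the shift along the world's x, y, z in cm, then the opening, from 0 (shut) to 1 (fully open). In form: [[[wx, wy, wz], [tx, ty, tz], hand], ...]. A call has exactly 8 rows; each row is the pose to reach, as a shift and turn from the pose commanded when the call began; what a row does not reach only later rows make up. A row lasts 1/8 s, in which the tool goes at most 62.5 mm and 10.7 degrees, less where a joint would pass 70% of its speed; a pose out of reach is approached as far as the arm can. A call with a gripper value outside its range is refused whole. The fingers move at their own pace and stop on an object; the grip force is fixed at half the most. Time passes only in rows, so rows that repeat a pose let the fingers close, or fill a call up. It gives the time, the measured TCP pose, the force and the opening at its end, in the units of the state.
- bot.get_obs(): the state, without advancing time (a new reading comes with each control period).
- bot.camera(name): name is "scene" or "side" or "wrist"; returns a dict with "image" (480x640x3 uint8, blue, green, red), "fx", "fy", "cx", "cy" (pixels), "R" (3x3) and "t" (3): a world point X has camera coordinates R X + t; the wrist camera has in their place "hand_eye" (4x4, takes a point from camera to tool coordinates, whose origin is the TCP and whose axes are the flange's). Camera axes: x right, y down, z forward; pixel columns grow to the right and rows downward; lengths in m; the calibration is good to about 2 mm. A picture is of the moment at which its call begins: read the wrist's pose just before it. There is no depth.
- bot.finish_job(): hands the job in, once; it reports no verdict.
The state is a dict: "clock": time; "joint_pos": joint angles; "joint_vel": joint speeds; "joint_efforts": joint torques, N m; "tool_pos": TCP position; "tool_rot": TCP orientation; "wrist_force": force on the tool from outside, world axes, zero at the start; "moment": the same for the moment, N m; "finger_gap": finger opening in m.
Only numpy, scipy, OpenCV 4.12 (cv2) and the standard library are available. Lean on these libraries where they do the work, as an engineer would, in place of code of your own. Each camera call takes 0.05 s, during which the arm holds its last target.

### The job

A row of wooden dowels and slim steel bolts stands in the chipboard panel on the bench, and one wooden dowel stands higher than the other wooden ones. Press that one gently down with the fingertips until it is fully home, level with the other wooden dowels, then withdraw. Do not touch the other dowels or the steel bolts, do not pull the dowel up or pick anything up, and leave the glue bottle, tape measure and box of spare dowels where they are.

Things in the scene. Friction and masses are not known exactly. Their poses are not given: they have to be found in the camera images.
- panel: fixed chipboard panel with a white top face, 280 x 420 x 36 mm (x, y, z), on a 4 mm rubber mat; origin under the mat's centre on the bench, z up; the panel's top face is 40 mm above the origin. Five fittings stand in one straight row on that face, parallel to the panel's y axis, 70 mm towards +x from its middle, at y = -128, -64, 0, 64 and 128 mm: one proud dowel, two seated dowels and two steel bolts, in any order.
- proud_dowel: the wooden dowel still to be pressed home, 16 mm in diameter, upright; it slides only vertically in its hole, stays where it is left, resists with about 3 N of friction (a little more when pushed fast) and comes to a firm stop when home. Its origin lies on its axis, 35 mm below its top, z up. At the start its top stands 27 to 35 mm above the panel's top face; home, 15 mm.
- proud_dowel_top (a point): centre of the proud dowel's flat top; home, it lies 55 mm above the panel's origin (15 mm above the panel's top face)
- seated_dowel1: wooden dowel already home, 16 mm in diameter, standing 15 mm above the panel's top face; not to be touched. Origin on its axis in the plane of the panel's top face, z up
- seated_dowel2: wooden dowel already home, 16 mm in diameter, standing 15 mm above the panel's top face; not to be touched. Origin on its axis in the plane of the panel's top face, z up
- bolt1: slim steel connecting bolt, 7 mm in diameter with a 13 mm collar at the foot and a neck near the top, standing 34 mm above the panel's top face; not to be touched. Origin on its axis in the plane of the panel's top face, z up
- bolt2: slim steel connecting bolt, 7 mm in diameter with a 13 mm collar at the foot and a neck near the top, standing 34 mm above the panel's top face; not to be touched. Origin on its axis in the plane of the panel's top face, z up
- glue_bottle: loose closed glue bottle, 48 mm in diameter, 110 mm high, white, standing on the near (-x) half of the panel; origin at the centre of its underside
- tape_measure: loose black tape measure, 50 x 62 x 34 mm, on the near half of the panel; origin at the centre of its underside
- dowel_box: loose open grey plastic box of spare dowels, 75 x 85 x 30 mm, on the near half of the panel; origin at the centre of its underside

How it is judged:
By the outcome, as a careful person would: the job done as asked, in the order asked, and still so for the second after the job is handed in, with the robot touching nothing.
It also fails if it takes over 32 s, if anything falls off the work surface, if the arm or the gripper's body presses on something with over 40 N, if the wrist force passes 120 N, or if a joint passes its speed limit or range.

## Working session

There is one attempt and no reset: what is moved stays moved. The work goes in short steps, Python scripts to look and compute and a tool call to move; the robot and the scene stay as the last step left them, time stands still between calls to the robot, and variables do not carry over. Pictures are saved under pics/ and viewed, and the job is handed in when it is done.

Besides the shell and the picture viewer there is one more tool, called after "Call:" as name(argument=value, ...), one argument or row to a line, values as JSON. play_rows: Moves the arm, as the interface text tells. Its arguments: {"type":"object","properties":{"targets":{"type":"array","items":{"type":"array"}}},"required":["targets"]}

```bash
mkdir -p pics
python3 - <<'E'
from plant import bot
import cv2
o=bot.get_obs();print({k:(v if not hasattr(v,'round') else v.round(4) if hasattr(v,'shape') else v) for k,v in o.items()})
for n in ("scene","side","wrist"):
    c=bot.camera(n);cv2.imwrite(f"pics/{n}0.png",c["image"])
    print(n,{k:v for k,v in c.items() if k!="image"})
E
```

```text
{'clock': 0.0, 'joint_pos': array([-1.2636,  0.2592,  0.0208,  1.3337,  0.    ,  1.4182]), 'joint_vel': array([ 0.0009,  0.0014, -0.0002, -0.0006, -0.0006, -0.0004]), 'joint_efforts': array([-2.30000e-03, -5.55636e+01,  3.44532e+01,  1.39000e-02,
       -3.00000e-04, -0.00000e+00]), 'tool_pos': array([ 0.244 , -0.4926,  0.2307]), 'tool_rot': array([ 9.737e-01,  2.279e-01, -1.000e-04, -7.000e-04]), 'wrist_force': array([ 0.0137, -0.1439,  0.9714]), 'moment': array([0.0215, 0.0155, 0.017 ]), 'finger_gap': 0.08559438290563048}
scene {'fx': 492.36922489541047, 'fy': 492.36922489541047, 'cx': 319.1096900559045, 'cy': 239.15183647723578, 'R': array([[-0.18518783,  0.98268434,  0.00607871],
       [ 0.71178469,  0.13839625, -0.68862837],
       [-0.67754558, -0.12319886, -0.72508898]]), 't': array([ 0.06226837, -0.30002662,  1.14802305])}
side {'fx': 616.2602362493811, 'fy': 616.2602362493811, 'cx': 322.88717772157526, 'cy': 249.01130060157178, 'R': array([[-0.99810867, -0.05819694,  0.01980408],
       [-0.04716844,  0.51841067, -0.85382991],
       [ 0.03942364, -0.85314917, -0.52017524]]), 't': array([0.50475011, 0.08927847, 0.8957823 ])}
wrist {'fx': 384.5414394404668, 'fy': 384.5414394404668, 'cx': 321.06569874054526, 'cy': 240.6785612356851, 'hand_eye': array([[ 5.70316832e-05, -9.60149797e-01, -2.79485893e-01,
         7.20582562e-02],
       [ 9.99999723e-01,  2.62052104e-04, -6.96198312e-04,
        -1.13842994e-04],
       [ 7.41694534e-04, -2.79485776e-01,  9.60149546e-01,
        -1.42218358e-01],
       [ 0.00000000e+00,  0.00000000e+00,  0.00000000e+00,
         1.00000000e+00]])}
```

View pics/scene0.png

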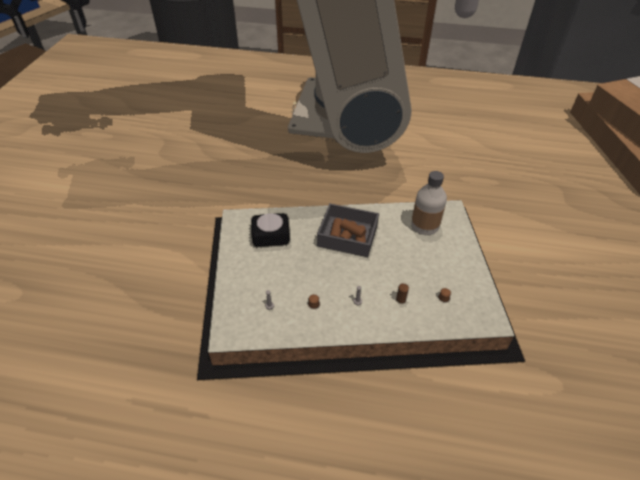

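View pics/side0.png

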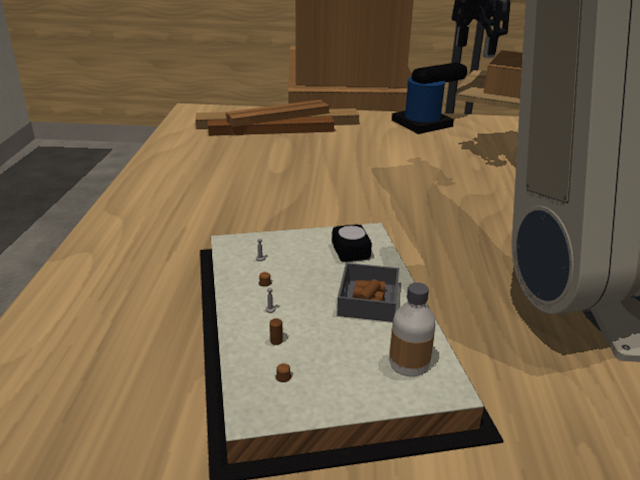

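View pics/wrist0.png

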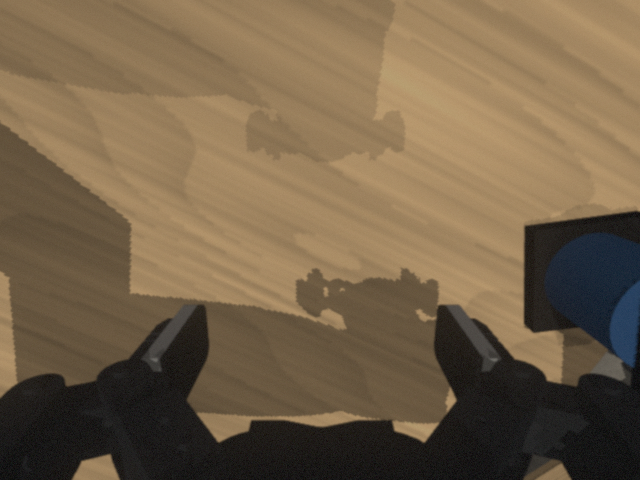

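The proud dowel is at scene (403,293) and side (276,331). The seated dowels are at scene (314,301) and (445,295), and the bolts at (269,299) and (359,296). Next I'll segment and triangulate.

```bash
cat > h.py <<'E'
import numpy as np
def ray(c,u,v):
    R=np.array(c["R"]);t=np.array(c["t"])
    d=R.T@np.array([(u-c["cx"])/c["fx"],(v-c["cy"])/c["fy"],1]);return -R.T@t,d/np.linalg.norm(d)
def plane(c,u,v,z):
    o,d=ray(c,u,v);return o+d*(z-o[2])/d[2]
def tri(rs):
    A=sum(np.eye(3)-np.outer(d,d) for o,d in rs);b=sum((np.eye(3)-np.outer(d,d))@o for o,d in rs)
    p=np.linalg.solve(A,b);return p,max(np.linalg.norm(np.cross(p-o,d)) for o,d in rs)
E
python3 - <<'E'
from plant import bot
import cv2,numpy as np
from h import *
S={}
for n,(x0,y0,x1,y1) in (("scene",(240,270,470,315)),("side",(235,230,305,395))):
    c=bot.camera(n);im=c["image"];h=cv2.cvtColor(im,cv2.COLOR_BGR2HSV)
    m=((h[...,1]>110)).astype(np.uint8)
    mm=np.zeros_like(m);mm[y0:y1,x0:x1]=m[y0:y1,x0:x1]
    k,l,st,ce=cv2.connectedComponentsWithStats(mm)
    for i in range(1,k):
        if st[i,4]>20: print(n,st[i],ce[i].round(1))
    cr=im[y0:y1,x0:x1];f=3 if n=="scene" else 3.6
    cv2.imwrite(f"pics/crop_{n}.png",cv2.resize(cr,None,fx=f,fy=f,interpolation=cv2.INTER_CUBIC))
E
```

```text
scene [397 284  11  18 131] [402.  292.7]
scene [440 289  10  12  94] [444.5 294.5]
scene [309 295  10  13  94] [313.3 300.9]
side [235 230  35   3  68] [248.1 230.6]
side [259 272  12  14 133] [264.5 278.9]
side [270 319  12  26 279] [275.7 331.1]
side [276 364  15  18 219] [283.  372.6]
```

View pics/crop_scene.png

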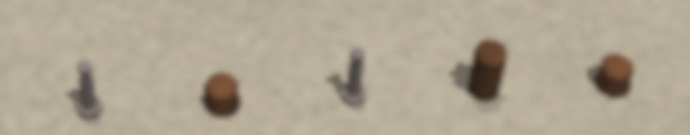

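View pics/crop_side.png

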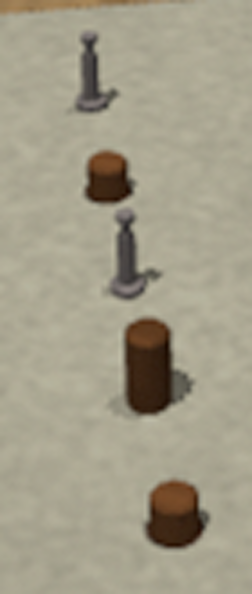

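Run:
```python
from plant import bot
from h import *
a=bot.camera("scene");b=bot.camera("side")
for n,p,q in (("proud",(403,287.5),(276,322.5)),("seatA",(313.7,297.7),(264.8,274.3)),("seatB",(445.2,291.2),(283.3,367)),("boltmid",(358.7,286.8),(269.3,289.5)),("boltfar",(268.3,291.5),(259.8,240))):
    print(n,tri([ray(a,*p),ray(b,*q)]), )
```

```text
proud (array([0.55403401, 0.16253183, 0.06908937]), np.float64(0.0002781005847218669))
seatA (array([0.58533471, 0.03877586, 0.05474729]), np.float64(0.00021870546029496035))
seatB (array([0.53820532, 0.22443158, 0.05522584]), np.float64(0.00047302156796767957))
boltmid (array([0.5696604 , 0.1008667 , 0.07414803]), np.float64(0.0010734073191429176))
boltfar (array([ 0.60060389, -0.02303271,  0.07320706]), np.float64(0.0004477260526703262))
```

Run:
```python
from plant import bot
from h import *
a=bot.camera("scene");b=bot.camera("side")
print("bottle cap",tri([ray(a,435.5,176),ray(b,418,289)]),"base",plane(b,411,365,.04),plane(a,427,229,.04))
P=np.array([.554,.1625]);C=plane(b,411,365,.04)[:2]
r=np.array([-.244,.970]);j=np.array([.970,.244])
print((C-P)@r,(C-P)@j)
T=plane(a,349,215,.07)[:2];print((T-P)@r,(T-P)@j)
```

```text
bottle cap (array([0.3932763 , 0.19058684, 0.14807067]), np.float64(0.0006210722624623175)) base [0.39127163 0.19281145 0.04      ] [0.3983139  0.19542801 0.04      ]
0.06910783268144242 -0.1504505234040636
-0.06193805117996917 -0.1525946496314143
```

Call:
play_rows(
  targets=[
    [[0, 0, 9], [2.5, 5.5, 0], 0],
    [[0, 0, 18], [5, 11, 0], 0],
    [[0, 0, 27], [7.5, 16.5, 0], 0],
    [[0, 0, 36], [10, 22, 0], 0],
    [[0, 0, 45], [12.5, 27.5, 0], 0],
    [[0, 0, 54], [15, 33, 0], 0],
    [[0, 0, 63], [18, 38.5, 0], 0],
    [[0, 0, 70], [20, 43, 0], 0],
  ],
)

```text
clock: 1.45
tool_pos: [0.4448, -0.0607, 0.2315]
tool_rot: [0.665, 0.747, 0.0, 0.0]
wrist_force: [0.2, -0.3, -0.0]
finger_gap: -0.0001
```

Call:
play_rows(
  targets=[
    [[0, 0, 2], [2.2, 4.5, 0], 0],
    [[0, 0, 4], [4.4, 9, 0], 0],
    [[0, 0, 6], [6.6, 13.5, 0], 0],
    [[0, 0, 8], [8.8, 18, 0], 0],
    [[0, 0, 8], [10.9, 22.3, 0], 0],
    [[0, 0, 8], [10.9, 22.3, -4], 0],
    [[0, 0, 8], [10.9, 22.3, -8.5], 0],
    [[0, 0, 8], [10.9, 22.3, -8.5], 0],
  ],
)

```text
clock: 2.45
tool_pos: [0.5512, 0.16, 0.1436]
tool_rot: [0.613, 0.79, -0.002, -0.002]
wrist_force: [-1.6, 0.1, 0.3]
finger_gap: -0.0001
```

Run:
```python
from plant import bot
import cv2
o=bot.get_obs();print(o["tool_pos"],o["tool_rot"],o["wrist_force"])
for n in ("wrist","side"):
    c=bot.camera(n);cv2.imwrite(f"pics/{n}1.png",c["image"])
```

```text
[0.55117724 0.16002742 0.14360545] [ 0.61317174  0.78994361 -0.00221623 -0.00214481] [-1.55278382  0.06242237  0.26775268]
```

View pics/wrist1.png

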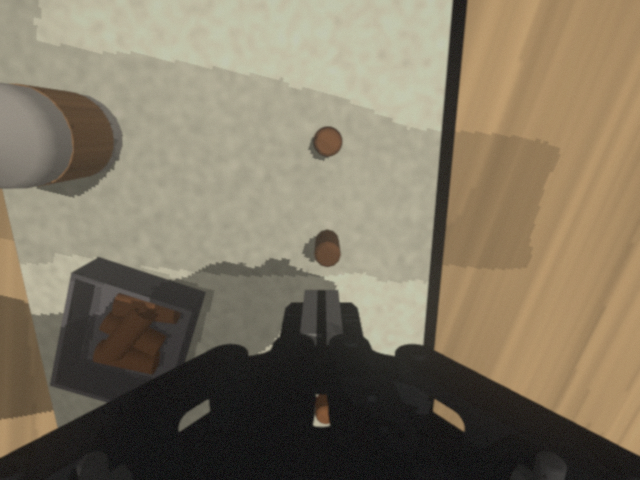

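View pics/side1.png

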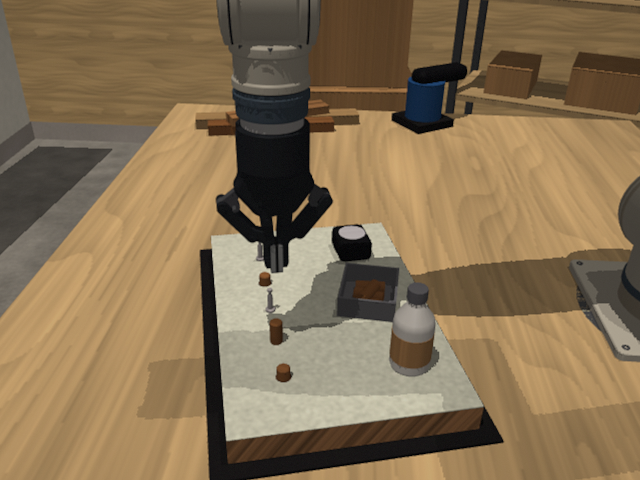

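The wrist view shows the proud dowel's top near (327,248) and the seated dowel at (328,141). The bolt is hidden behind the fingers. Next I'll work out the proud top's position from the wrist view.

```bash
cat > w.py <<'E'
from plant import bot
import cv2,numpy as np
from scipy.spatial.transform import Rotation as Ro
from h import *
o=bot.get_obs();c=bot.camera("wrist");im=c["image"]
T=np.eye(4);T[:3,:3]=Ro.from_quat(o["tool_rot"]).as_matrix();T[:3,3]=o["tool_pos"]
E=T@c["hand_eye"];c["R"]=E[:3,:3].T;c["t"]=-E[:3,:3].T@E[:3,3]
print(o["tool_pos"],Ro.from_quat(o["tool_rot"]).as_matrix().round(4)[:,2])
cv2.imwrite("pics/wc.png",cv2.resize(im[110:280,270:390],None,fx=4.5,fy=3.5,interpolation=cv2.INTER_CUBIC))
E
python3 - <<'E'
from w import *
for z in (.067,.069,.071): print(z,plane(c,327.5,247.5,z))
print(plane(c,328,141,.055))
E
```

```text
[0.5534728  0.16007084 0.14750344] [ 6.e-04  1.e-04 -1.e+00]
0.067 [0.55760273 0.16358466 0.067     ]
0.069 [0.55741081 0.16417787 0.069     ]
0.071 [0.55721889 0.16477108 0.071     ]
[0.54241798 0.22389188 0.055     ]
```

View pics/wc.png

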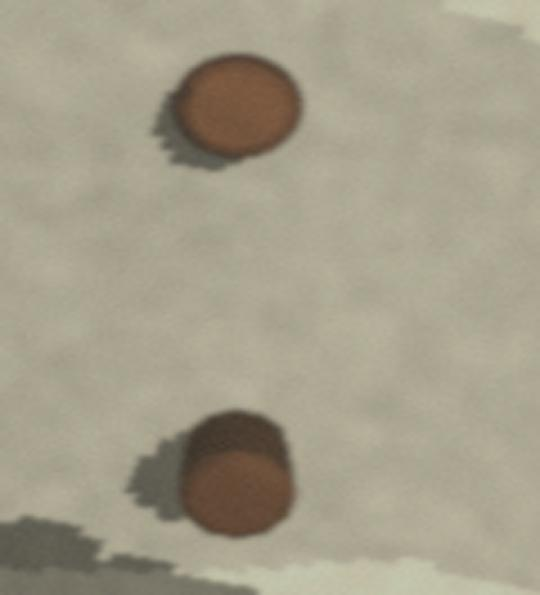

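Run:
```python
from w import *
for z in (.067,.069,.071): print(z,plane(c,322.7,250.6,z))
print(plane(c,323,140,.055))
print(bot.get_obs()["wrist_force"],bot.get_obs()["clock"])
```

```text
[0.55394293 0.16010481 0.14824538] [ 2.3e-03  3.0e-04 -1.0e+00]
0.067 [0.55594536 0.16077966 0.067     ]
0.069 [0.55577091 0.16139601 0.069     ]
0.071 [0.55559647 0.16201237 0.071     ]
[0.54005199 0.22375387 0.055     ]
[ 0.39301312  0.09554376 -0.11305486] 2.65
```

Call:
play_rows(
  targets=[
    [[0, 0, 0], [0.1, 0.1, -1.5], 0],
    [[0, 0, 0], [0.2, 0.15, -3], 0],
    [[0, 0, 0], [0.2, 0.15, -4.5], 0],
    [[0, 0, 0], [0.2, 0.15, -5.5], 0],
    [[0, 0, 0], [0.2, 0.15, -6], 0],
    [[0, 0, 0], [0.2, 0.15, -6], 0],
    [[0, 0, 0], [0.2, 0.15, -6], 0],
    [[0, 0, 0], [0.2, 0.15, -6], 0],
  ],
)

```text
clock: 3.65
tool_pos: [0.5553, 0.1617, 0.0867]
tool_rot: [0.613, 0.79, 0.0, 0.0]
wrist_force: [0.6, 0.2, -0.2]
finger_gap: -0.0001
```

Run:
```python
from plant import bot
import cv2
o=bot.get_obs();print(o["tool_pos"],o["wrist_force"])
a=bot.camera("side")["image"][190:400,190:350];b=bot.camera("scene")["image"][200:320,330:470]
cv2.imwrite("pics/side2.png",cv2.resize(a,(457,600),interpolation=cv2.INTER_CUBIC))
cv2.imwrite("pics/scene2.png",cv2.resize(b,(700,600),interpolation=cv2.INTER_CUBIC))
print(bot.get_obs()["tool_pos"])
```

```text
[0.55527277 0.16167806 0.08671153] [ 0.56903094  0.15295736 -0.23926177]
[0.555215   0.16164852 0.08659407]
```

View pics/side2.png

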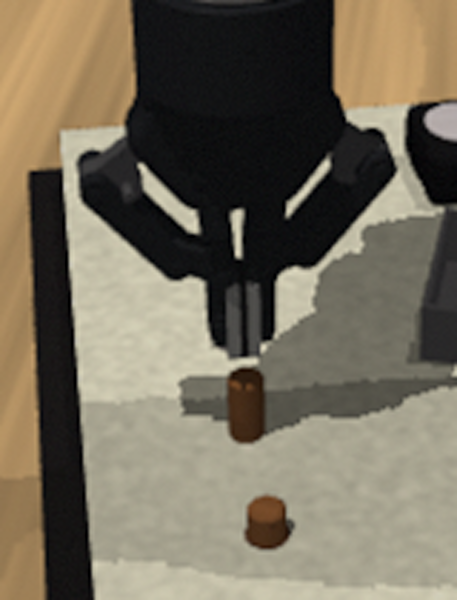

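View pics/scene2.png

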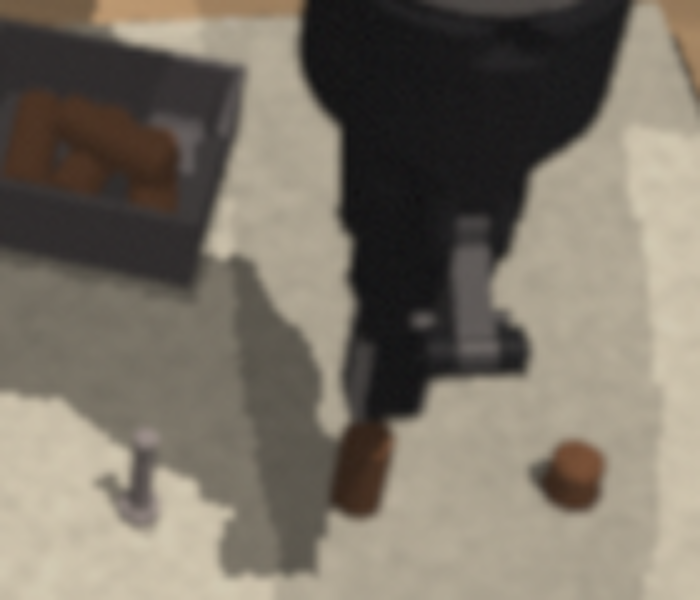

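The fingertips line up with the dowel within about 3 mm in both views, and the bolt and the other dowel are well clear. Now I'll press slowly.

Call:
play_rows(
  targets=[
    [[0, 0, 0], [0, 0, -0.5], 0],
    [[0, 0, 0], [0, 0, -1], 0],
    [[0, 0, 0], [0, 0, -1.2], 0],
    [[0, 0, 0], [0, 0, -1.4], 0],
    [[0, 0, 0], [0, 0, -1.6], 0],
    [[0, 0, 0], [0, 0, -1.8], 0],
    [[0, 0, 0], [0, 0, -2], 0],
    [[0, 0, 0], [0, 0, -2.2], 0],
  ],
)

```text
clock: 4.75
tool_pos: [0.5551, 0.1617, 0.0643]
tool_rot: [0.613, 0.79, 0.0, 0.0]
wrist_force: [-0.7, -0.6, 2.9]
finger_gap: -0.0003
```

The fingers are in contact at 2.9 N, which matches the stated friction. I'll keep pressing.

Call:
play_rows(
  targets=[
    [[0, 0, 0], [0, 0, -0.1], 0],
    [[0, 0, 0], [0, 0, -0.2], 0],
    [[0, 0, 0], [0, 0, -0.3], 0],
    [[0, 0, 0], [0, 0, -0.4], 0],
    [[0, 0, 0], [0, 0, -0.5], 0],
    [[0, 0, 0], [0, 0, -0.6], 0],
    [[0, 0, 0], [0, 0, -0.7], 0],
    [[0, 0, 0], [0, 0, -0.75], 0],
  ],
)

```text
clock: 5.75
tool_pos: [0.5551, 0.1616, 0.0567]
tool_rot: [0.613, 0.79, 0.0, 0.0]
wrist_force: [0.1, -0.1, 3.2]
finger_gap: 0.0
```

Call:
play_rows(
  targets=[
    [[0, 0, 0], [0, 0, -0.05], 0],
    [[0, 0, 0], [0, 0, -0.1], 0],
    [[0, 0, 0], [0, 0, -0.12], 0],
    [[0, 0, 0], [0, 0, -0.15], 0],
    [[0, 0, 0], [0, 0, -0.17], 0],
    [[0, 0, 0], [0, 0, -0.2], 0],
    [[0, 0, 0], [0, 0, -0.2], 0],
    [[0, 0, 0], [0, 0, -0.2], 0],
  ],
)

```text
clock: 6.75
tool_pos: [0.5551, 0.1616, 0.0551]
tool_rot: [0.613, 0.79, 0.0, 0.0]
wrist_force: [-0.7, 0.1, 5.6]
finger_gap: 0.0003
```

Call:
play_rows(
  targets=[
    [[0, 0, 0], [0, 0, -0.03], 0],
    [[0, 0, 0], [0, 0, -0.06], 0],
    [[0, 0, 0], [0, 0, -0.1], 0],
    [[0, 0, 0], [0, 0, -0.1], 0],
    [[0, 0, 0], [0, 0, -0.1], 0],
    [[0, 0, 0], [0, 0, -0.1], 0],
    [[0, 0, 0], [0, 0, -0.1], 0],
    [[0, 0, 0], [0, 0, -0.1], 0],
  ],
)

```text
clock: 7.75
tool_pos: [0.5552, 0.1616, 0.0549]
tool_rot: [0.613, 0.79, 0.0, 0.0]
wrist_force: [-4.0, -0.0, 14.7]
finger_gap: 0.0001
```

Force climbed to 14.7 N with only 0.2 mm of travel, so the dowel is on its firm stop. I'll withdraw straight up, slowly at first, with the fingers kept shut.

Call:
play_rows(
  targets=[
    [[0, 0, 0], [0, 0, 0.2], 0],
    [[0, 0, 0], [0, 0, 0.6], 0],
    [[0, 0, 0], [0, 0, 1.5], 0],
    [[0, 0, 0], [0, 0, 3.5], 0],
    [[0, 0, 0], [0, 0, 6.5], 0],
    [[0, 0, 0], [0, 0, 10], 0],
    [[0, 0, 0], [0, 0, 13], 0],
    [[0, 0, 0], [0, 0, 15], 0],
  ],
)

```text
clock: 8.75
tool_pos: [0.5553, 0.1617, 0.2058]
tool_rot: [0.613, 0.79, 0.001, 0.001]
wrist_force: [0.4, 0.6, -1.0]
finger_gap: -0.0001
```

Call:
play_rows(
  targets=[
    [[0, 0, 0], [0, -3, 1], 0],
    [[0, 0, 0], [-1, -7, 2], 0],
    [[0, 0, 0], [-2, -12, 2], 0],
    [[0, 0, 0], [-3, -17, 2], 0],
    [[0, 0, 0], [-4, -22, 2], 0],
    [[0, 0, 0], [-5, -26, 2], 0],
    [[0, 0, 0], [-5, -28, 2], 0],
    [[0, 0, 0], [-5, -28, 2], 0],
  ],
)

```text
clock: 9.75
tool_pos: [0.5053, -0.1192, 0.2239]
tool_rot: [0.614, 0.789, 0.0, 0.0]
wrist_force: [0.1, 0.6, -0.0]
finger_gap: -0.0001
```

Run:
```python
from plant import bot
import cv2
for n in ("side","scene"):
    c=bot.camera(n)["image"];cv2.imwrite(f"pics/{n}3.png",c)
    k=c[230:395,235:305] if n=="side" else c[270:315,240:470]
    f=3.6 if n=="side" else 3
    cv2.imwrite(f"pics/{n}3c.png",cv2.resize(k,None,fx=f,fy=f,interpolation=cv2.INTER_CUBIC))
print(bot.get_obs()["wrist_force"])
```

```text
[-0.13206396 -0.16418628  1.02305104]
```

View pics/side3.png

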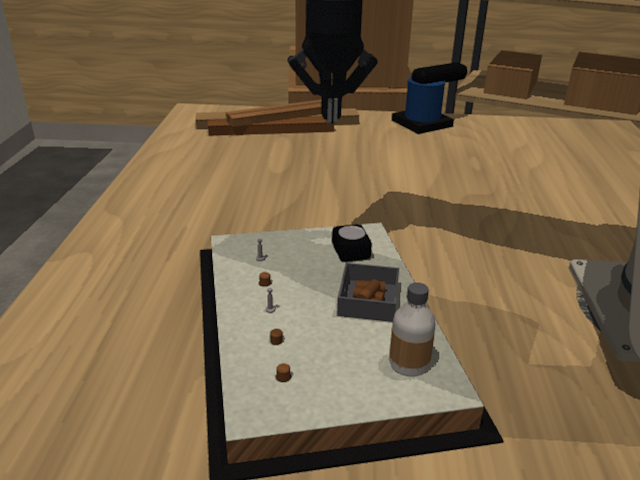

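View pics/side3c.png

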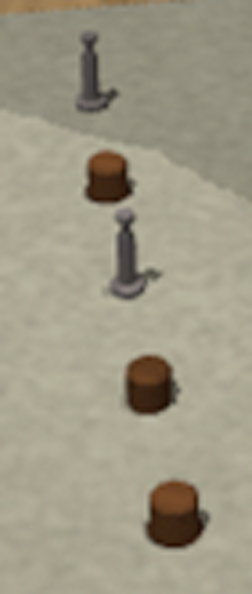

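View pics/scene3.png

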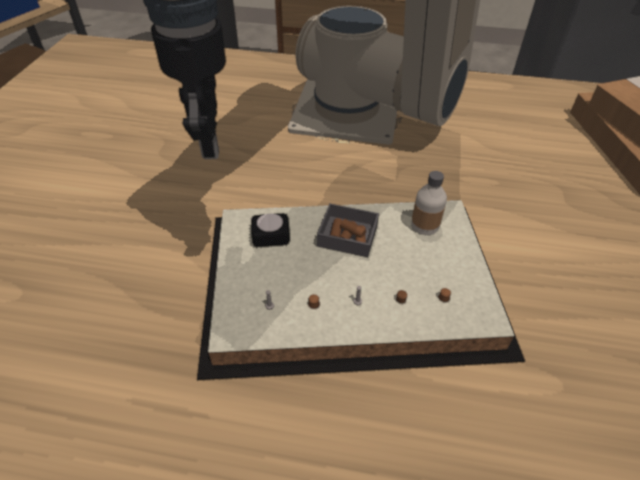

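View pics/scene3c.png

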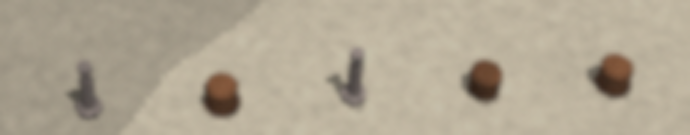

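The pressed dowel, at side (276,336) and scene (402,296), now stands as high as the other two. Everything else is at the same pixels as before, so I'm handing in.

Run:
```python
from plant import bot
from h import *
print(tri([ray(bot.camera("scene"),401.8,293),ray(bot.camera("side"),276.2,332)]))
bot.finish_job()
```

```text
(array([0.55368649, 0.16277176, 0.05510401]), np.float64(0.0007481027071649085))
the job is handed in; nothing more can be done
```

I pressed the proud dowel home with the shut fingertips, withdrew straight up, and handed the job in at about 10 s of the 32 s allowed.

- **Pressing:** the dowel resisted with about 3 N on the way down. At a TCP height of about 55 mm the force climbed to 14.7 N with only 0.2 mm more travel, so it had reached its firm stop.
- **Final height:** measured from the scene and side pictures, the dowel's top is at 55.1 mm. Home is 55 mm.
- **Everything else:** in the before and after pictures, the seated dowels, bolts, glue bottle, tape measure and box show no visible movement. Once the arm had withdrawn, the wrist force was back to its zero reading, within about 1 N.
- **Disagreement:** the camera views differed by about 2–3 mm on the dowel's sideways position. That is roughly the calibration tolerance, and the fingertips still landed on the dowel.

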